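# Find the solid brain cast and hold it up to the magnifier

### The arm

A 6-joint arm with a two-finger parallel gripper is mounted at the origin on the work surface. World frame = base frame: x ahead of the robot, y to its left, z up, the work surface at z = 0. Lengths are in m, angles in rad, forces in N, time in s.
With the tool pointing down it reaches from about 0.325 to 0.9 m from the base axis. Payload 6.1 kg.
Tool frame: the origin (TCP) lies midway between the tips of the shut fingers; the grasp point (between the pads) lies 19 mm behind it; z points along the fingers, y is the direction in which the jaws open and shut (so a half turn about z gives the same grasp; the last joint's range is limited). The gripper opens to 87 mm and grips with 3 to 60 N. Pads are 19 mm wide; open, the fingers measure 117 mm over their backs; the gripper's body (75 mm by 190 mm) begins 51 mm behind the grasp point.
Start: joints at [-1.41, 0.22, 1.526, -0, 1.395, -0.126], TCP at [0.177, -0.599, 0.223] pointing down, gripper open.
Joint ranges: [-2.98, 2.98], [-0.91, 2.08], [0.09, 2.57], [-1.24, 4.39], [0.2, 2.65], [-2.68, 2.68]. Speed limits (rad/s): [2.57, 2.57, 3.01, 3.14, 3.14, 3.14].

### API

Orientations are given as a rotation vector (axis times angle).
In Python, from workcell import sense, optics, job gives the robot as it stands.
- The arm moves only by the tool move_arm, never from a script. Its argument "commands" is a list of rows, each a list of 3 entries, a list of its own where there are three numbers: the shift along the tool's x, y, z in mm, then the turn, a rotation vector about the tool's x, y, z in degrees, then the closure, from 0 (fully open) to 1 (shut). In form: [[[tx, ty, tz], [rx, ry, rz], fingers], ...]. A call has 1 to 20 rows; each row shifts and turns the pose as measured when the row begins, along the tool's axes as they then stand; what a row does not reach is not made up. A row lasts 1/10 s, in which the tool goes at most 50 mm and 8.59 degrees, less where a joint would pass 70% of its speed; a pose out of reach is approached as far as the arm can. A call is refused whole if a number of a shift passes 50 or a number of a turn 8.59, either way. A call with a gripper value outside its range is refused whole. The fingers move at their own pace and stop on an object; the grip force is fixed at half the most. Time passes only in rows, so rows that do not move let the fingers close. It gives the time, the measured TCP pose, the force and the opening at its end, in the units of the state.
- sense(): the state, without advancing time (a new reading comes with each control period).
- optics.camera(name): name is "scene" or "top" or "wrist"; returns a dict with "frame" (420x560x3 uint8, red, green, blue), "mtx" (3x3 intrinsics, pixels), "world_from_camera" (4x4, takes a point from camera to world coordinates). Camera axes: x right, y down, z forward; pixel columns grow to the right and rows downward; lengths in m; the calibration is good to about 2 mm. A picture is of the moment at which its call begins. There is no depth.
- job.close_job(): hands the job in, once; it reports no verdict.
The state is a dict: "time_s": time; "joint_pos": joint angles; "qd": joint speeds; "tau": joint torques, N m; "eef_pos": TCP position; "orientation": TCP orientation; "wrist_force": force on the tool from outside, world axes, zero at the start; "ft_torque": the same for the moment, N m; "finger_gap": opening from 0.0 (shut) to 1.0 (fully open).
Only numpy, scipy, OpenCV 4.12 (cv2) and the standard library are available. Lean on these libraries where they do the work, as an engineer would, in place of code of your own. Each camera call takes 0.05 s, during which the arm holds its last target. There are 200 camera calls.

### The job

Set the bench magnifier first: swing it round by its grip so that the lens faces the small square white card beside it, and bring the lens upright. Then lift the two look-alike brain casts in turn, feel which is the heavier (the solid one), leave the lighter one standing in the tray, and finish still holding the heavier one upright in the gripper over the middle of the card, level with the middle of the lens. Leave the jar, the beaker and the ruler alone.

Things in the scene. Friction and masses are not known exactly. Their poses are not given: they have to be found in the camera images.
- stand: bench magnifier, fixed: a round metal foot 110 mm across, with a short post that swivels and carries a hinged lens. Origin: centre of the foot on the bench; the vertical swivel axis passes through it and its z is up. The horizontal tilt hinge crosses the swivel axis 60 mm above the bench
- swivel (a joint): swivel of the magnifier about the vertical, rad, range -1.3 to 1.3, counter-clockwise from above positive. At 0 the lens faces along the stand's -x axis; at s it faces along (-cos s, -sin s) in the stand's axes. Light friction (0.12 N m), stays where it is left
- tilt (a joint): tilt of the lens, rad, range -0.5 to 1.0. 0 is upright; positive leans the top back, away from the side it faces; the hinge is parallel to the grip bar. Friction (0.25 N m), stays where it is left
- lens_center (a point): centre of the round lens (white rim 90 mm across, 10 mm thick), 65 mm above the tilt hinge, so 125 mm above the bench when upright. The lens faces along this point's own -x axis; its y axis is parallel to the hinge
- lens_grip (a point): centre of the grip on top of the lens: a bare metal round bar 30 mm long and 18 mm in diameter, lying parallel to the hinge (this point's y axis), on an 8 mm stalk, its centre 25 mm above the rim; 135 mm from the tilt hinge, so 195 mm above the bench when upright. It can be pinched on its ends or across
- card_center (a point): centre of a plain white card, 60 x 60 x 2 mm, fixed on the bench, 110 to 150 mm from the swivel axis; this point is on its upper face
- tray: cream dissecting tray, fixed, 220 mm (x) by 350 mm (y), walls 8 mm thick and 28 mm high, with a blue pad as inner floor 12 mm above the bench. Origin: centre of its underside, on the bench
- cast_a_center (a point): tan resin cast of an animal brain, standing in the tray; the two look alike and differ only in weight (0.15 to 0.6 kg, at least 140 g apart). 84 mm long along x (brain stem at +x), 50 mm wide along y, 41 mm high, rounded sides, flat foot 60 x 34 x 10 mm. This point: its middle, 25 mm above its underside, where it is widest, near the centre of mass; z up
- cast_b_center (a point): tan resin cast of an animal brain, standing in the tray; the two look alike and differ only in weight (0.15 to 0.6 kg, at least 140 g apart). 84 mm long along x (brain stem at +x), 50 mm wide along y, 41 mm high, rounded sides, flat foot 60 x 34 x 10 mm. This point: its middle, 25 mm above its underside, where it is widest, near the centre of mass; z up
- jar: bystander: lidded glass jar, 50 mm across, 70 mm high; origin at the centre of its underside
- beaker: bystander: small open glass beaker, 64 mm across, 75 mm high; origin at the centre of its underside
- ruler: bystander: flat steel rule 160 x 28 x 4 mm lying on the bench; origin at the centre of its underside
Not all that is in view belongs to the job. There is more than one size of the part that bears card_center; the job needs the larger. Several things have the shape of the stand; the one meant has the colours described above.

How it is judged:
On the way, in this order (a step that is already met when the one before it is completed fails the run):
1. the lens is upright and faces the card (y of card_center in the frame of lens_center between -0.026 and 0.026 m and value of joint tilt between -0.14 and 0.14 rad), for 0.2 s.
2. the lighter cast has been lifted clear of the tray in the gripper (both casts are lifted in turn, in either order) (height (world z) of cast_b_center above 0.055 m and contact force between cast_b and the fingers above 0.5 N and contact force between cast_b and tray below 0.05 N), for 0.2 s.
At the end, for the whole second after the job is handed in: Lens upright within 8 degrees, facing line within 26 mm of the card centre; heavier cast held still, upright within 20 degrees, clear of the stand, its middle within 30 mm of the card centre seen from above and 95 to 155 mm up; lighter cast released, upright and at rest in the tray (all of step 1 and horizontal distance between cast_a_center and card_center below 0.03 m and height (world z) of cast_a_center between 0.095 and 0.155 m and angle between cast_a_center's own z axis and vertical below 0.35 rad and contact force between cast_a and the fingers above 1 N and contact force between cast_a and stand below 0.1 N and contact force between cast_a and cast_b below 0.1 N and linear speed of cast_a below 0.03 m/s and x of cast_b_center in the frame of tray between -0.1 and 0.1 m and y of cast_b_center in the frame of tray between -0.165 and 0.165 m and height (world z) of cast_b_center below 0.045 m and angle between cast_b_center's own z axis and vertical below 0.15 rad and contact force between cast_b and the fingers below 0.05 N and linear speed of cast_b below 0.02 m/s); the arm keeps its last pose, push and grip.
It fails at once if the jar is moved by more than 30 mm (distance of jar from where it was at the start of the episode above 0.03 m).
It fails at once if the beaker is moved by more than 30 mm (distance of beaker from where it was at the start of the episode above 0.03 m).
It fails at once if the ruler is moved by more than 30 mm (distance of ruler from where it was at the start of the episode above 0.03 m).
It also fails if it takes over 72 s, if anything falls off the work surface, if the arm or the gripper's body presses on something with over 40 N, if the wrist force passes 120 N, or if a joint passes its speed limit or range.

## Working session

There is one attempt and no reset: what is moved stays moved. The work goes in short steps, Python scripts to look and compute and a tool call to move; the robot and the scene stay as the last step left them, time stands still between calls to the robot, and variables do not carry over. Pictures are saved under pics/ and viewed, about 8 in all and at most 12, crops included, and the job is handed in when it is done.

Besides the shell and the picture viewer there is one more tool, called as name(argument=value, ...) on one line, values as JSON. move_arm: Moves the arm, as the interface text tells. Its arguments: {"type":"object","properties":{"commands":{"type":"array","items":{"type":"array"}}},"required":["commands"]}

```bash
mkdir -p pics
cat > h.py <<'E'
import numpy as np, cv2
from scipy.spatial.transform import Rotation as R
from workcell import sense, optics, job
def cam(n,save=None):
    c=optics.camera(n)
    if save: cv2.imwrite('pics/'+save,c['frame'][:,:,::-1])
    return c
def ray(c,u,v,z):
    d=np.linalg.inv(c['mtx'])@[u,v,1]; T=np.array(c['world_from_camera']); d=T[:3,:3]@d; o=T[:3,3]
    return o+d*(z-o[2])/d[2]
def proj(c,p):
    T=np.linalg.inv(c['world_from_camera']); q=c['mtx']@(T[:3,:3]@p+T[:3,3]); return q[:2]/q[2]
E
python3 - <<'E'
from h import *
import pickle
a=cam('top','top0.png');b=cam('scene','scene0.png')
pickle.dump((a,b),open('c0.pkl','wb'))
for c in(a,b): print(np.round(c['world_from_camera'],3),c['mtx'])
print(sense())
E
```

```text
[[ 1.700e-02 -9.830e-01  1.840e-01  3.760e-01]
 [-1.000e+00 -1.700e-02 -1.000e-03 -1.010e-01]
 [ 5.000e-03 -1.840e-01 -9.830e-01  1.171e+00]
 [ 0.000e+00  0.000e+00  0.000e+00  1.000e+00]] [[428.20719258   0.         282.31064975]
 [  0.         428.20719258 209.38541224]
 [  0.           0.           1.        ]]
[[ 0.554  0.563 -0.613  1.52 ]
 [ 0.833 -0.357  0.424 -0.736]
 [ 0.02  -0.745 -0.666  1.135]
 [ 0.     0.     0.     1.   ]] [[532.01198761   0.         274.6499404 ]
 [  0.         532.01198761 214.01601349]
 [  0.           0.           1.        ]]
{'time_s': 0.1, 'joint_pos': array([-1.41009361e+00,  2.21164264e-01,  1.52747881e+00, -1.29098309e-06,
        1.39472250e+00, -1.26086698e-01]), 'qd': array([ 4.79670491e-05, -6.69175241e-04, -2.44522575e-03,  1.16086669e-03,
        2.86750588e-04, -3.51083503e-04]), 'tau': array([ 1.40907880e-03, -4.95944381e+01, -3.88517797e+01,  7.01196282e-02,
        5.14995446e-02, -4.35283869e-05]), 'eef_pos': array([ 0.17671009, -0.59891561,  0.2215456 ]), 'orientation': array([-3.10759468e+00, -4.48692551e-01,  5.01663432e-05]), 'wrist_force': array([ 0.62668877,  0.49111531, -0.53624978]), 'ft_torque': array([-0.04136798,  0.00362516,  0.04449807]), 'finger_gap': 1.0014703865819505}
```

View pics/top0.png

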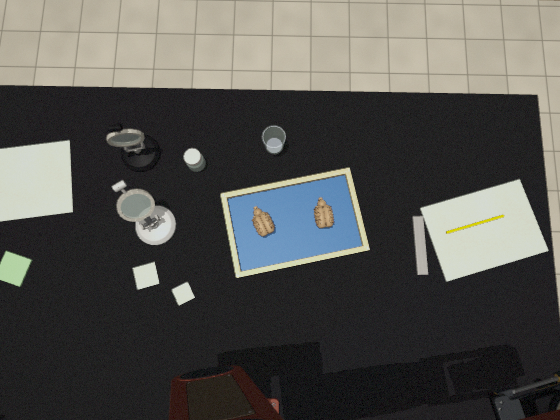

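View pics/scene0.png

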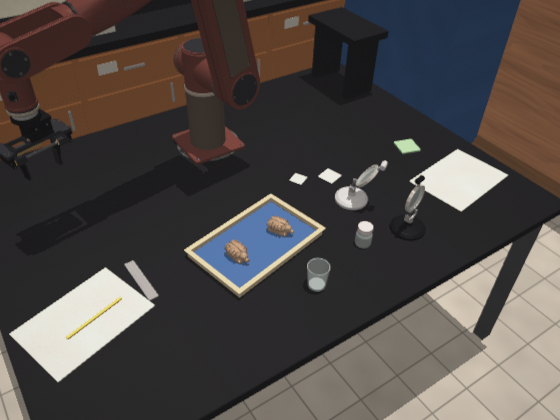

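Run:
```python
from h import *
import pickle
a,b=pickle.load(open('c0.pkl','rb'))
A=cv2.resize(a['frame'][115:310,90:220],None,fx=3,fy=3,interpolation=cv2.INTER_CUBIC)
B=cv2.resize(b['frame'][130:250,280:430],None,fx=2.6,fy=2.6,interpolation=cv2.INTER_CUBIC)
o=np.zeros((600,800,3),np.uint8);o[:585,:390]=A;o[:312,400:790]=B
# tray crop
C=cv2.resize(a['frame'][190:250,235:350],None,fx=3.4,fy=3.4,interpolation=cv2.INTER_CUBIC);o[320:320+C.shape[0],400:400+C.shape[1]]=C
cv2.imwrite('pics/crop0.png',o[:,:,::-1])
def white(c,lo,box):
    x0,y0,x1,y1=box;m=(c['frame'].min(2)>lo).astype(np.uint8)*0+((c['frame'].min(2)>lo)).astype(np.uint8)
    k=np.zeros_like(m);k[y0:y1,x0:x1]=m[y0:y1,x0:x1]
    return cv2.findContours(k,0,2)[0]
for c,boxes in((a,[(125,255,165,295),(167,278,200,310),(130,203,180,248)]),(b,[(285,170,310,186),(316,166,344,184),(330,186,372,212)])):
  for bx in boxes:
    q=max(white(c,130,bx),key=cv2.contourArea)
    r=cv2.minAreaRect(q);P=np.array([ray(c,*p,0.002)[:2] for p in cv2.boxPoints(r)])
    M=cv2.moments(q);ce=ray(c,M['m10']/M['m00'],M['m01']/M['m00'],.002)
    print(bx,r[0],ce.round(4),np.linalg.norm(np.diff(P,axis=0),axis=1).round(4))
# foot ellipse & casts & tray
f=a['frame'];hsv=cv2.cvtColor(f,cv2.COLOR_RGB2HSV)
blue=((hsv[...,0]>95)&(hsv[...,0]<125)&(hsv[...,1]>120)&(hsv[...,2]>80)).astype(np.uint8);blue[:150]=0;blue[290:]=0
q=max(cv2.findContours(blue,0,2)[0],key=cv2.contourArea);r=cv2.minAreaRect(q)
P=np.array([ray(a,*p,.012)[:2] for p in cv2.boxPoints(r)]);print('tray',r,P.round(3),P.mean(0))
m=np.zeros_like(blue);cv2.drawContours(m,[q],-1,1,-1);m=cv2.erode(m,np.ones((3,3)));m&=1-blue
for k in cv2.findContours(m,0,2)[0]:
    if cv2.contourArea(k)<60: continue
    r=cv2.minAreaRect(k);P=np.array([ray(a,*p,.037)[:2] for p in cv2.boxPoints(r)])
    e=np.diff(P,axis=0);M=cv2.moments(k)
    print('cast',r,cv2.contourArea(k),P.mean(0).round(4),np.linalg.norm(e,axis=1),np.degrees(np.arctan2(e[:,1],e[:,0])), 'cen',ray(a,M['m10']/M['m00'],M['m01']/M['m00'],.037).round(4))
```

```text
(125, 255, 165, 295) (145.58824157714844, 275.35296630859375) [0.4069 0.2627 0.002 ] [0.0608 0.0605 0.0602]
(167, 278, 200, 310) (182.80001831054688, 293.10003662109375) [0.3617 0.1598 0.002 ] [0.0482 0.0457 0.0479]
(130, 203, 180, 248) (152.5, 223.5) [0.5505 0.2559 0.002 ] [0.125  0.1145 0.1228]
(285, 170, 310, 186) (298.0499572753906, 178.3500213623047) [0.3646 0.1567 0.002 ] [0.0527 0.0549 0.0519]
(316, 166, 344, 184) (329.10003662109375, 175.30001831054688) [0.4099 0.2585 0.002 ] [0.0676 0.0786 0.0656]
(330, 186, 372, 212) (350.5, 196.5) [0.5426 0.2421 0.002 ] [0.1063 0.1105 0.1015]
tray ((331.956298828125, 199.1434326171875), (95.40606689453125, 50.30460739135742), 36.74055862426758) [[ 0.645 -0.092]
 [ 0.763 -0.175]
 [ 0.603 -0.387]
 [ 0.49  -0.302]] [ 0.62521139 -0.23876497]
```

View pics/crop0.png

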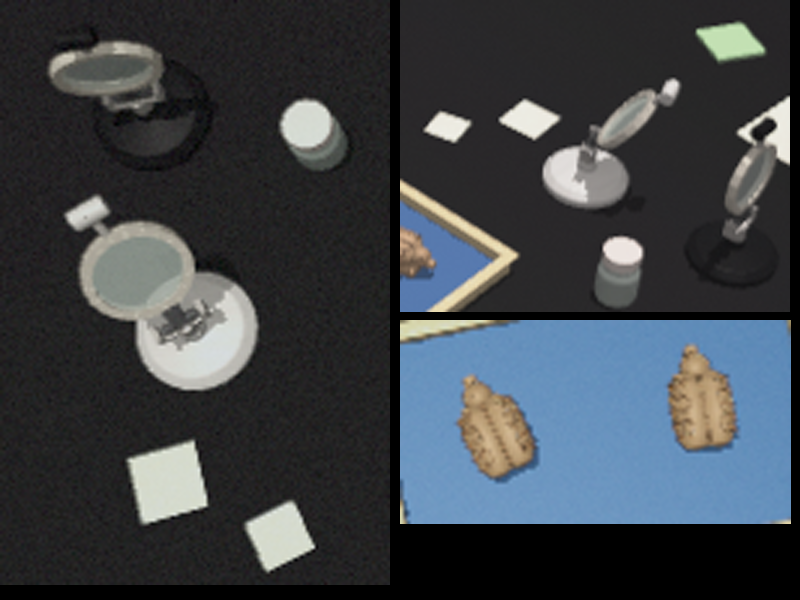

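```bash
cat >> h.py <<'E'
def tri(c1,p1,c2,p2):
    o=[];d=[]
    for c,p in((c1,p1),(c2,p2)):
        T=np.array(c['world_from_camera']);v=T[:3,:3]@np.linalg.inv(c['mtx'])@[*p,1];o.append(T[:3,3]);d.append(v/np.linalg.norm(v))
    s=np.linalg.lstsq(np.c_[d[0],-d[1]],o[1]-o[0],rcond=None)[0]
    A,B=o[0]+s[0]*d[0],o[1]+s[1]*d[1];return (A+B)/2,np.linalg.norm(A-B)
E
python3 - <<'E'
from h import *
import pickle
a,b=pickle.load(open('c0.pkl','rb'))
print('grip',tri(a,(119.2,186.2),b,(384.2,165)))
print('lens',tri(a,(136,205),b,(367.3,175)))
print('foot',ray(a,155.3,225.3,.008), ray(b,351.5,197.7,.008),ray(b,351.5,197.7,.0))
print('card tri',tri(a,(145.6,275.4),b,(329.3,175.5)), 'jar',ray(a,194,156,.07),'beaker',ray(a,274,135,.075),ray(a,275,146,0))
for c,n in((a,'top'),(b,'scene')):
  f=c['frame'];hsv=cv2.cvtColor(f,cv2.COLOR_RGB2HSV)
  m=((hsv[...,0]<22)&(hsv[...,1]>70)&(hsv[...,2]>50)).astype(np.uint8)
  box=(195,190,240,350) if n=='top' else (205,215,270,300)
  k=np.zeros_like(m);k[box[0]:box[2],box[1]:box[3]]=m[box[0]:box[2],box[1]:box[3]]
  k=cv2.morphologyEx(k,cv2.MORPH_CLOSE,np.ones((3,3)))
  for q in cv2.findContours(k,0,2)[0]:
    if cv2.contourArea(q)<100: continue
    r=cv2.minAreaRect(q);P=np.array([ray(c,*p,.035)[:2] for p in cv2.boxPoints(r)]);e=np.diff(P,axis=0)
    print(n,'cast',np.round(r[0],1),cv2.contourArea(q),P.mean(0).round(4),np.linalg.norm(e,axis=1).round(3),np.degrees(np.arctan2(e[:,1],e[:,0])).round())
# tray outer corners (top rim z=.028)
f=a['frame'];hsv=cv2.cvtColor(f,cv2.COLOR_RGB2HSV)
m=((hsv[...,0]>15)&(hsv[...,0]<40)&(hsv[...,1]>40)&(hsv[...,2]>120)).astype(np.uint8)
k=np.zeros_like(m);k[160:285,210:380]=m[160:285,210:380]
q=np.vstack([x for x in cv2.findContours(k,0,2)[0] if cv2.contourArea(x)>50]);r=cv2.minAreaRect(q)
P=np.array([ray(a,*p,.028)[:2] for p in cv2.boxPoints(r)]);print('tray',r,P.round(3),P.mean(0).round(3))
E
```

```text
grip (array([0.61507992, 0.29390496, 0.16151478]), np.float64(0.0017568853444993701))
lens (array([0.5788912 , 0.26667247, 0.1105488 ]), np.float64(0.0004590945311247607))
foot [0.54269882 0.24465271 0.008     ] [0.55047368 0.24118027 0.008     ] [0.54359481 0.24811282 0.        ]
card tri (array([ 0.40636413,  0.26320224, -0.00236348]), np.float64(0.0021359650075377865)) jar [0.72280122 0.13615179 0.07      ] beaker [ 0.78399315 -0.07683814  0.075     ] [ 0.77888731 -0.07872144  0.        ]
top cast [261.2 219.9] 369.5 [ 0.5586 -0.0464] [0.047 0.081 0.047] [ -62. -153.  118.]
top cast [322.8 212.3] 366.0 [ 0.5825 -0.2119] [0.048 0.08  0.047] [ -77. -169.  102.]
scene cast [237.8 251.8] 296.0 [ 0.5844 -0.2151] [0.055 0.094 0.052] [114.   4. -68.]
scene cast [280.3 225.8] 281.0 [ 0.5598 -0.0508] [0.067 0.086 0.065] [132.  26. -50.]
tray ((293.9039001464844, 222.01922607421875), (85.89886474609375, 136.6929168701172), 78.69007110595703) [[ 0.631  0.073]
 [ 0.714 -0.295]
 [ 0.481 -0.337]
 [ 0.404  0.018]] [ 0.558 -0.135]
```

```bash
cat >> h.py <<'E'
def plan(pos,az=None):
    s=sense();r=R.from_rotvec(s['orientation']);M=r.as_matrix();a0=np.degrees(np.arctan2(M[1,1],M[0,1]))
    d=np.array(pos)-s['eef_pos']
    print('t',round(s['time_s'],2),'tcp',s['eef_pos'].round(4),'az',a0.round(1),'tilt',M[2,2].round(4),'gap',round(s['finger_gap'],3),'F',s['wrist_force'].round(1))
    print('delta now-frame mm',(M.T@d*1000).round(1))
    if az is not None:
        c,n=np.cos(np.radians(az)),np.sin(np.radians(az))
        T=np.array([[-n,c,0],[c,n,0],[0,0,-1.]]).T; y=np.array([c,n,0]);z=np.array([0,0,-1.]);x=np.cross(y,z);T=np.c_[x,y,z]
        print('rot deg',np.degrees((r.inv()*R.from_matrix(T)).as_rotvec()).round(2),'then delta',(T.T@d*1000).round(1))
E
python3 - <<'E'
from h import *
import pickle
a,b=pickle.load(open('c0.pkl','rb'))
print('decoy grip',tri(a,(115,128),b,(419.6,180)))
plan((.615,.294,.25),-56)
E
```

```text
decoy grip (array([0.75120911, 0.30366492, 0.19010415]), np.float64(0.001818474797184242))
t 0.1 tcp [ 0.1767 -0.5989  0.2215] az -73.6 tilt -1.0 gap 1.001 F [ 0.6  0.5 -0.5]
delta now-frame mm [ 673.  -732.5  -27. ]
rot deg [ -0.1   -0.03 -17.57] then delta [ 862.7 -495.2  -28.5]
```

move_arm(commands=[[[0,0,-10],[0,0,-6],0],[[0,0,-10],[0,0,-6],0],[[0,0,-10],[0,0,-6],0],[[40,-23,0],[0,0,0],0],[[40,-23,0],[0,0,0],0],[[40,-23,0],[0,0,0],0],[[40,-23,0],[0,0,0],0],[[40,-23,0],[0,0,0],0],[[40,-23,0],[0,0,0],0],[[40,-23,0],[0,0,0],0],[[40,-23,0],[0,0,0],0],[[40,-23,0],[0,0,0],0],[[40,-23,0],[0,0,0],0],[[40,-23,0],[0,0,0],0],[[40,-23,0],[0,0,0],0],[[40,-23,0],[0,0,0],0],[[40,-23,0],[0,0,0],0],[[40,-23,0],[0,0,0],0],[[0,0,0],[0,0,0],0]])

```text
time_s: 2.0
eef_pos: [0.475, 0.0561, 0.2491]
orientation: [-2.984, -0.937, -0.004]
wrist_force: [-0.5, -1.0, -0.0]
finger_gap: 0.998
```

Run:
```python
from h import *
plan((.615,.294,.25),-56)
```

```text
t 2.0 tcp [0.475  0.0561 0.2491] az -55.1 tilt -0.9999 gap 0.998 F [-0.5 -1.  -0. ]
delta now-frame mm [ 250.8 -115.1    2.2]
rot deg [-0.72 -0.37  0.88] then delta [ 249.  -118.9   -0.9]
```

move_arm(commands=[[[42,-20,0],[-0.7,-0.4,0.9],0],[[42,-20,0],[0,0,0],0],[[42,-20,0],[0,0,0],0],[[42,-20,0],[0,0,0],0],[[42,-20,0],[0,0,0],0],[[40,-19,0],[0,0,0],0],[[5,-3,0],[0,0,0],0],[[0,0,0],[0,0,0],0]])

```text
time_s: 2.8
eef_pos: [0.6201, 0.3048, 0.2415]
orientation: [3.001, 0.913, -0.017]
wrist_force: [0.3, -1.0, 0.7]
finger_gap: 1.0
```

Run:
```python
from h import *
plan((.615,.294,.15),-56)
w=cam('wrist')
s=sense();M=R.from_rotvec(s['orientation']).as_matrix()
im=w['frame'][:,:,::-1].copy()
for p,c in(((.615,.294,.1615),(0,0,255)),((.544,.245,.06),(0,255,0)),(s['eef_pos'],(255,0,0))):
    q=proj(w,np.array(p));print(q);cv2.circle(im,tuple(int(x) for x in q),3,c,-1)
cv2.imwrite('pics/w1.png',im);print(w['world_from_camera'].round(3))
```

```text
t 2.8 tcp [0.6201 0.3048 0.2415] az -56.1 tilt -0.9999 gap 1.0 F [ 0.3 -1.   0.7]
delta now-frame mm [-9.2  6.1 91.6]
rot deg [ 0.05  0.67 -0.15] then delta [-10.3   6.1  91.5]
[288.81288045 231.49694349]
[287.4909539  270.46152051]
[281.25453122 265.58176232]
[[ 0.557 -0.794 -0.242  0.686]
 [-0.83  -0.533 -0.163  0.349]
 [ 0.     0.292 -0.956  0.404]
 [ 0.     0.     0.     1.   ]]
```

View pics/w1.png

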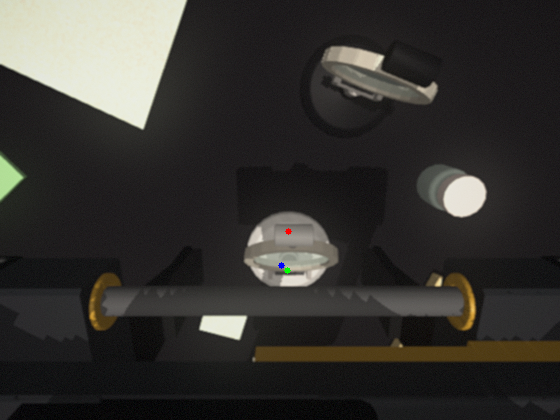

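move_arm(commands=[[[-12,9,10],[0,0.7,0],0],[[0,0,20],[0,0,0],0],[[0,0,20],[0,0,0],0],[[0,0,20],[0,0,0],0],[[0,0,18],[0,0,0],0],[[0,0,5],[0,0,0],0],[[0,0,0],[0,0,0],0]])

```text
time_s: 3.55
eef_pos: [0.6129, 0.2772, 0.1503]
orientation: [3.007, 0.898, 0.005]
wrist_force: [-0.0, 0.4, 1.0]
finger_gap: 1.003
```

Run:
```python
from h import *
plan((.6155,.2905,.1455),-56)
w=cam('wrist','w2.png')
```

```text
t 3.55 tcp [0.6129 0.2772 0.1503] az -56.7 tilt -1.0 gap 1.003 F [-0.   0.4  1. ]
delta now-frame mm [ 9.5 -9.7  4.8]
rot deg [ 0.24 -0.12 -0.74] then delta [ 9.6 -9.6  4.8]
```

View pics/w2.png

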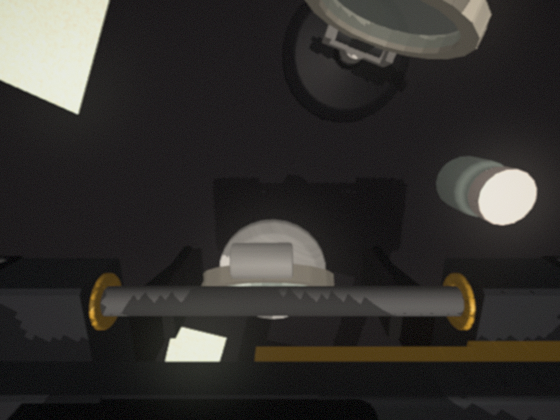

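move_arm(commands=[[[9,-9,4],[0,0,0],0],[[0,0,0],[0,0,0],0],[[0,0,0],[0,0,0],0]])

```text
time_s: 3.9
eef_pos: [0.6177, 0.2907, 0.1504]
orientation: [3.007, 0.897, 0.014]
wrist_force: [0.7, -0.3, -0.1]
finger_gap: 0.998
```

Run:
```python
from h import *
plan((.6155,.2905,.1455),-56)
```

```text
t 3.9 tcp [0.6177 0.2907 0.1504] az -56.8 tilt -1.0 gap 0.998 F [ 0.7 -0.3 -0.1]
delta now-frame mm [-2.  -1.   4.9]
rot deg [ 0.33 -0.44 -0.78] then delta [-2.  -1.   4.9]
```

Close on the bar ends.

move_arm(commands=[[[-2,-1,5],[0,0,0],0],[[0,0,0],[0,0,0],0.3],[[0,0,0],[0,0,0],0.6],[[0,0,0],[0,0,0],1],[[0,0,0],[0,0,0],1],[[0,0,0],[0,0,0],1],[[0,0,0],[0,0,0],1],[[0,0,0],[0,0,0],1],[[0,0,0],[0,0,0],1],[[0,0,0],[0,0,0],1]])

```text
time_s: 4.9
eef_pos: [0.6158, 0.291, 0.146]
orientation: [3.007, 0.898, 0.016]
wrist_force: [-0.1, -0.6, 0.4]
finger_gap: 0.341
```

Run:
```python
from h import *
plan((.6155,.2905,.1455),-56)
```

```text
t 4.9 tcp [0.6158 0.291  0.146 ] az -56.7 tilt -0.9999 gap 0.341 F [-0.1 -0.6  0.4]
delta now-frame mm [-0.5  0.2  0.5]
rot deg [ 0.37 -0.52 -0.73] then delta [-0.5  0.2  0.5]
```

move_arm(commands=[[[0,6,0],[0,0,4],1],[[0,6,0],[0,0,4],1],[[0,6,0],[0,0,4],1],[[0,6,0],[0,0,4],1],[[0,6,0],[0,0,4],1],[[0,6,0],[0,0,4],1],[[0,0,0],[0,0,0],1],[[0,0,0],[0,0,0],1]])

```text
time_s: 5.7
eef_pos: [0.6293, 0.2565, 0.1459]
orientation: [3.13, 0.234, 0.014]
wrist_force: [-0.2, 0.0, 1.5]
finger_gap: 0.339
```

Run:
```python
from h import *
an=np.radians(-7.2);plan((.544+.0855*np.cos(an),.245+.0855*np.sin(an),.1455),-97.2)
```

```text
t 5.7 tcp [0.6293 0.2565 0.1459] az -81.4 tilt -1.0 gap 0.339 F [-0.2  0.   1.5]
delta now-frame mm [-3.8 21.9  0.4]
rot deg [ 0.13 -0.51 15.76] then delta [ 2.4 22.1  0.4]
```

move_arm(commands=[[[0,5.5,0],[0,0,3.8],1],[[0,5.5,0],[0,0,3.8],1],[[0,5.5,0],[0,0,3.8],1],[[0,5,0],[0,0,3.8],1],[[0,0,0],[0,0,0],1],[[0,0,0],[0,0,0],1]])

```text
time_s: 6.3
eef_pos: [0.6298, 0.2348, 0.1459]
orientation: [3.132, -0.174, 0.014]
wrist_force: [0.3, -0.8, -0.1]
finger_gap: 0.342
```

Run:
```python
from h import *
an=np.radians(-7.2);plan((.544+.0855*np.cos(an),.245+.0855*np.sin(an),.1455),-97.2)
```

```text
t 6.3 tcp [0.6298 0.2348 0.1459] az -96.3 tilt -0.9999 gap 0.342 F [ 0.3 -0.8 -0.1]
delta now-frame mm [-0.9  0.6  0.4]
rot deg [ 0.26 -0.52  0.86] then delta [-0.9  0.6  0.4]
```

move_arm(commands=[[[-7.4,0,-5.6],[0,0,0],1],[[-7.7,0,-5.1],[0,0,0],1],[[-8.1,0,-4.6],[0,0,0],1],[[-8.4,0,-4.0],[0,0,0],1],[[-8.6,0,-3.4],[0,0,0],1],[[-8.8,0,-2.8],[0,0,0],1],[[0,0,0],[0,0,0],1],[[0,0,0],[0,0,0],1]])

```text
time_s: 7.1
eef_pos: [0.5771, 0.241, 0.1723]
orientation: [3.131, -0.164, 0.02]
wrist_force: [3.2, -2.4, -4.3]
finger_gap: 0.339
```

Run:
```python
from h import *
plan((.544,.245,.179),-97.2)
```

```text
t 7.1 tcp [0.5771 0.241  0.1723] az -96.0 tilt -0.9999 gap 0.339 F [ 3.2 -2.4 -4.3]
delta now-frame mm [-33.2  -0.5  -7.1]
rot deg [ 0.29 -0.74  1.19] then delta [-33.3   0.2  -6.7]
```

move_arm(commands=[[[-8.5,0,-3],[0,0,0],1],[[-8.5,0,-2],[0,0,0],1],[[-8.5,0,-1],[0,0,0],1],[[-7,0,-0.5],[0,0,0],1],[[0,0,0],[0,0,0],1],[[0,0,0],[0,0,0],1]])

```text
time_s: 7.7
eef_pos: [0.5415, 0.2445, 0.1768]
orientation: [3.131, -0.165, 0.016]
wrist_force: [3.5, -2.0, -6.2]
finger_gap: 0.337
```

Run:
```python
from h import *
import pickle
plan((.544,.245,.179),-97.2)
a=cam('top');b=cam('scene')
pickle.dump((a,b),open('c1.pkl','wb'))
A=cv2.resize(a['frame'][165:310,80:220],None,fx=2.8,fy=2.8,interpolation=cv2.INTER_CUBIC)
B=cv2.resize(b['frame'][100:240,290:430],None,fx=2.8,fy=2.8,interpolation=cv2.INTER_CUBIC)
o=np.zeros((410,800,3),np.uint8);o[:406,:392]=A;o[:392,400:792]=B
cv2.imwrite('pics/c1.png',o[:,:,::-1])
```

```text
t 7.7 tcp [0.5415 0.2445 0.1768] az -96.0 tilt -0.9999 gap 0.337 F [ 3.5 -2.  -6.2]
delta now-frame mm [ 2.4 -0.7 -2.2]
rot deg [ 0.32 -0.62  1.18] then delta [ 2.4 -0.8 -2.2]
```

View pics/c1.png

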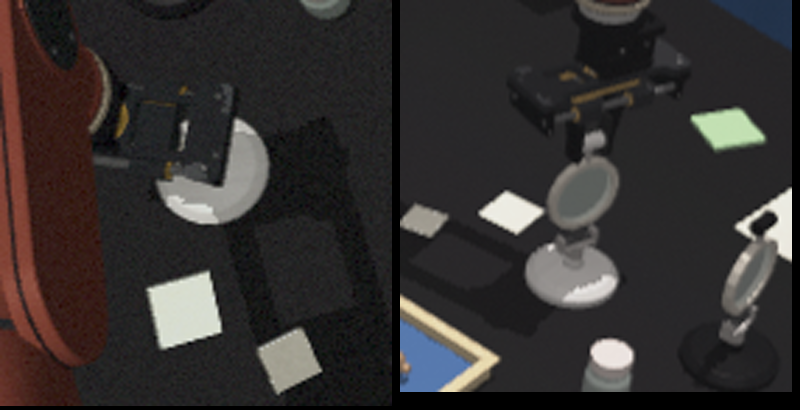

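move_arm(commands=[[[1,0,0],[0,0,0],0.6],[[0,0,0],[0,0,0],0.4],[[0,0,0],[0,0,0],0.2],[[0,0,0],[0,0,0],0],[[0,0,0],[0,0,0],0],[[0,0,-5],[0,0,0],0],[[0,0,-15],[0,0,0],0],[[0,0,-25],[0,0,0],0],[[0,0,-35],[0,0,0],0],[[0,0,-35],[0,0,0],0],[[0,0,0],[0,0,0],0]])

```text
time_s: 8.9
eef_pos: [0.5413, 0.2466, 0.3032]
orientation: [3.135, -0.165, 0.016]
wrist_force: [0.5, 0.4, 0.7]
finger_gap: 0.997
```

Run:
```python
from h import *
import pickle
plan((.5586,-.0464,.29),-63)
plan((.5825,-.212,.29),-79)
```

```text
t 8.9 tcp [0.5413 0.2466 0.3032] az -96.0 tilt -0.9999 gap 0.997 F [0.5 0.4 0.7]
delta now-frame mm [ 47.7 289.5  14.3]
rot deg [  0.29  -0.54 -33.01] then delta [-117.6  268.9   13.2]
t 8.9 tcp [0.5413 0.2466 0.3032] az -96.0 tilt -0.9999 gap 0.997 F [0.5 0.4 0.7]
delta now-frame mm [ 88.8 451.7  15.1]
rot deg [  0.21  -0.57 -17.01] then delta [-47.1 458.   13.2]
```

move_arm(commands=[[[0,0,0],[0,-0.3,-6.5],0],[[0,0,0],[0,-0.2,-6.5],0],[[0,0,0],[0,0,-6.5],0],[[0,0,0],[0,0,-6.5],0],[[0,0,0],[0,0,-6],0],[[-14,33,10],[0,0,0],0],[[-14,33,0],[0,0,0],0],[[-14,33,0],[0,0,0],0],[[-14,33,0],[0,0,0],0],[[-14,33,0],[0,0,0],0],[[-14,33,0],[0,0,0],0],[[-14,33,0],[0,0,0],0],[[0,0,0],[0,0,0],0],[[0,0,0],[0,0,0],0]])

```text
time_s: 10.3
eef_pos: [0.5611, -0.0111, 0.3042]
orientation: [3.049, 0.747, 0.019]
wrist_force: [0.1, -0.3, -1.0]
finger_gap: 1.0
```

Run:
```python
from h import *
import pickle
plan((.5586,-.0464,.20),-63)
a=cam('top');b=cam('scene');w=cam('wrist')
pickle.dump((a,b,w),open('c2.pkl','wb'))
A=cv2.resize(a['frame'][175:300,90:200],None,fx=3.2,fy=3.2,interpolation=cv2.INTER_CUBIC)
B=cv2.resize(b['frame'][120:220,310:410],None,fx=4,fy=4,interpolation=cv2.INTER_CUBIC)
o=np.zeros((600,800,3),np.uint8);o[:400,:352]=A;o[:400,400:800]=B
o[400:600,400:667]=cv2.resize(w['frame'],(267,200))
cv2.imwrite('pics/c2.png',o[:,:,::-1])
h=cv2.cvtColor(w['frame'],cv2.COLOR_RGB2HSV)
m=((h[...,0]<22)&(h[...,1]>70)&(h[...,2]>50)).astype(np.uint8)
m=cv2.morphologyEx(m,cv2.MORPH_CLOSE,np.ones((5,5)))
for q in cv2.findContours(m,0,2)[0]:
    if cv2.contourArea(q)<300: continue
    r=cv2.minAreaRect(q);P=np.array([ray(w,*p,.037)[:2] for p in cv2.boxPoints(r)]);e=np.diff(P,axis=0)
    print('cast',np.round(r[0],1),cv2.contourArea(q),P.mean(0).round(4),np.linalg.norm(e,axis=1).round(3),np.degrees(np.arctan2(e[:,1],e[:,0])).round())
```

```text
t 10.3 tcp [ 0.5611 -0.0111  0.3042] az -62.5 tilt -0.9999 gap 1.0 F [ 0.1 -0.3 -1. ]
delta now-frame mm [-19.8  29.6 104.2]
rot deg [ 0.31 -0.64  0.55] then delta [-18.3  30.3 104.2]
cast [406.5 350.5] 5093.5 [ 0.4133 -0.3119] [0.476 0.04  0.486] [ -63. -139.  117.]
cast [460.2 301.4] 919.5 [ 0.5222 -0.3354] [0.043 0.101 0.046] [ -55. -137.  126.]
cast [103.4 301.1] 929.5 [0.276  0.1391] [0.102 0.043 0.102] [  11.  -72. -167.]
cast [281.5 273.5] 1199.0 [ 0.4398 -0.0779] [0.05  0.206 0.053] [   4.  -86. -169.]
cast [416.1 231.6] 1538.5 [ 0.5838 -0.2137] [0.084 0.051 0.085] [  10.  -85. -168.]
cast [304.5 193. ] 1468.0 [ 0.5598 -0.0479] [0.044 0.083 0.046] [ -62. -150.  118.]
cast [464.3 209.3] 580.5 [ 0.6404 -0.2556] [0.131 0.102 0.135] [  20.  -77. -157.]
```

View pics/c2.png

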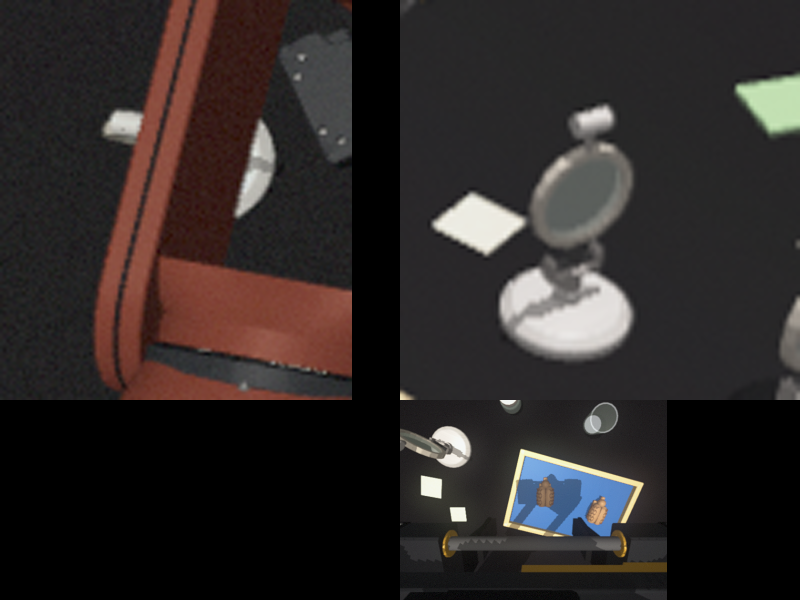

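Run:
```python
from h import *
import pickle
a,b,w=pickle.load(open('c2.pkl','rb'))
print('grip',ray(b,357.75,150.25,.195),'lens',ray(b,355.5,168.5,.125),'foot',ray(b,351.5,197.7,.006))
e=ray(b,361.75,148.75,.195)-ray(b,354.25,151.5,.195);print('bar',e*1000,np.degrees(np.arctan2(e[1],e[0])))
plan((.5595,-.0475,.20),-62)
```

```text
grip [0.54559137 0.24204594 0.195     ] lens [0.54648335 0.24331325 0.125     ] foot [0.54875396 0.24291341 0.006     ]
bar [1.00073738e+00 2.93181695e+01 1.11022302e-13] 88.04504250052604
t 10.45 tcp [ 0.5611 -0.0097  0.304 ] az -62.3 tilt -0.9999 gap 1.001 F [0.5 0.2 0.3]
delta now-frame mm [-20.2  32.2 104. ]
rot deg [ 0.32 -0.63 -0.3 ] then delta [-19.2  32.6 104. ]
```

move_arm(commands=[[[-10,16,35],[0.3,-0.6,-0.3],0],[[-9,15,35],[0,0,0],0],[[0,0,35],[0,0,0],0],[[0,0,35],[0,0,0],0],[[0,0,35],[0,0,0],0],[[0,0,0],[0,0,0],0],[[0,0,0],[0,0,0],0]])

```text
time_s: 11.15
eef_pos: [0.5624, -0.0378, 0.1278]
orientation: [3.042, 0.781, 0.012]
wrist_force: [0.3, 0.4, 0.4]
finger_gap: 1.003
```

Run:
```python
from h import *
plan((.5595,-.0475,.018),-62)
```

```text
t 11.15 tcp [ 0.5624 -0.0378  0.1278] az -61.2 tilt -1.0 gap 1.003 F [0.3 0.4 0.4]
delta now-frame mm [ -8.    6.8 109.8]
rot deg [ 0.17 -0.4   0.78] then delta [ -7.2   7.2 109.8]
```

move_arm(commands=[[[-7,7,25],[0.2,-0.4,0.8],0],[[0,0,25],[0,0,0],0],[[0,0,25],[0,0,0],0],[[0,0,15],[0,0,0],0],[[0,0,0],[0,0,0],0],[[0,0,0],[0,0,0],0]])

```text
time_s: 11.75
eef_pos: [0.5711, -0.0462, 0.0501]
orientation: [3.038, 0.765, 0.03]
wrist_force: [-0.3, -0.6, 0.7]
finger_gap: 1.0
```

Run:
```python
from h import *
plan((.5595,-.0475,.018),-62)
```

```text
t 11.75 tcp [ 0.5711 -0.0462  0.0501] az -61.7 tilt -0.9998 gap 1.0 F [-0.3 -0.6  0.7]
delta now-frame mm [-11.4  -4.8  31.9]
rot deg [ 0.73 -0.93  0.27] then delta [-10.9  -4.3  32.1]
```

move_arm(commands=[[[-10,-4,0],[0.7,-0.9,0],0],[[0,0,0],[0,0,0],0],[[0,0,10],[0,0,0],0],[[0,0,10],[0,0,0],0],[[0,0,8],[0,0,0],0],[[0,0,0],[0,0,0],0],[[0,0,0],[0,0,0],0]])

```text
time_s: 12.45
eef_pos: [0.5625, -0.048, 0.0239]
orientation: [3.044, 0.767, 0.008]
wrist_force: [-0.6, -1.0, -0.3]
finger_gap: 0.998
```

Run:
```python
from h import *
plan((.5595,-.0475,.018),-62)
```

```text
t 12.45 tcp [ 0.5625 -0.048   0.0239] az -61.7 tilt -1.0 gap 0.998 F [-0.6 -1.  -0.3]
delta now-frame mm [-2.4 -1.9  5.8]
rot deg [ 0.21 -0.23  0.29] then delta [-2.4 -1.8  5.9]
```

Close, lift (step 2 clock needs 0.2 s held up).

move_arm(commands=[[[-2,-2,6],[0,0,0],0],[[0,0,0],[0,0,0],0.3],[[0,0,0],[0,0,0],1],[[0,0,0],[0,0,0],1],[[0,0,0],[0,0,0],1],[[0,0,0],[0,0,0],1],[[0,0,0],[0,0,0],1],[[0,0,0],[0,0,0],1]])

```text
time_s: 13.25
eef_pos: [0.5599, -0.0472, 0.0177]
orientation: [3.044, 0.767, 0.008]
wrist_force: [0.6, 0.5, -1.9]
finger_gap: 0.555
```

Run:
```python
from h import *
plan((.5595,-.0475,.018),-62)
print(sense()['tau'][1:3],sense()['joint_pos'])
```

```text
t 13.25 tcp [ 0.5599 -0.0472  0.0177] az -61.7 tilt -1.0 gap 0.555 F [ 0.6  0.5 -1.9]
delta now-frame mm [-0.5  0.1 -0.3]
rot deg [ 0.24 -0.26  0.29] then delta [-0.5  0.1 -0.3]
[-46.98272109 -32.0144248 ] [-2.24292375e-01  3.06536059e-01  1.84228201e+00 -2.34485417e-04
  9.86703758e-01  8.52912331e-01]
```

move_arm(commands=[[[0,0,-10],[0,0,0],1],[[0,0,-15],[0,0,0],1],[[0,0,-15],[0,0,0],1],[[0,0,-10],[0,0,0],1],[[0,0,0],[0,0,0],1],[[0,0,0],[0,0,0],1],[[0,0,0],[0,0,0],1],[[0,0,0],[0,0,0],1],[[0,0,0],[0,0,0],1]])

```text
time_s: 14.15
eef_pos: [0.5589, -0.0469, 0.072]
orientation: [3.044, 0.767, 0.007]
wrist_force: [0.1, 0.2, -1.4]
finger_gap: 0.553
```

Run:
```python
from h import *
plan((.5595,-.0475,.018),-62)
F=[]
for i in range(6):
    cam('wrist','w3.png') if i==5 else cam('wrist'); F.append(sense()['wrist_force'])
print(np.mean(F,0),np.std(F,0),sense()['ft_torque'])
```

```text
t 14.15 tcp [ 0.5589 -0.0469  0.072 ] az -61.7 tilt -1.0 gap 0.553 F [ 0.1  0.2 -1.4]
delta now-frame mm [ 0.   0.6 54. ]
rot deg [ 0.21 -0.22  0.29] then delta [ 0.2  0.8 54. ]
[ 0.03821326  0.13021468 -1.99807941] [0.30692524 0.26608399 0.66993601] [-0.02560164 -0.00363265 -0.01650941]
```

move_arm(commands=[[[0,0,12],[0,0,0],1],[[0,0,12],[0,0,0],1],[[0,0,12],[0,0,0],1],[[0,0,7],[0,0,0],1],[[0,0,3],[0,0,0],1],[[0,0,0],[0,0,0],1],[[0,0,0],[0,0,0],1]])

```text
time_s: 15.15
eef_pos: [0.5581, -0.0468, 0.0203]
orientation: [3.045, 0.767, 0.003]
wrist_force: [0.8, -0.4, -1.4]
finger_gap: 0.556
```

Run:
```python
from h import *
plan((.5595,-.0475,.0177),-62)
```

```text
t 15.15 tcp [ 0.5581 -0.0468  0.0203] az -61.7 tilt -1.0 gap 0.556 F [ 0.8 -0.4 -1.4]
delta now-frame mm [0.9 1.3 2.6]
rot deg [ 0.1  -0.1   0.28] then delta [0.9 1.3 2.6]
```

Lower the last 2.5 mm, release, rise to 0.13.

move_arm(commands=[[[0,0,2.5],[0,0,0],1],[[0,0,0],[0,0,0],1],[[0,0,0],[0,0,0],0.35],[[0,0,0],[0,0,0],0.2],[[0,0,0],[0,0,0],0],[[0,0,0],[0,0,0],0],[[0,0,0],[0,0,0],0],[[0,0,-10],[0,0,0],0],[[0,0,-20],[0,0,0],0],[[0,0,-30],[0,0,0],0],[[0,0,-30],[0,0,0],0],[[0,0,-20],[0,0,0],0],[[0,0,0],[0,0,0],0]])

```text
time_s: 16.45
eef_pos: [0.5595, -0.047, 0.1372]
orientation: [3.043, 0.767, 0.011]
wrist_force: [0.8, -0.7, 0.3]
finger_gap: 0.999
```

Run:
```python
from h import *
plan((.583,-.213,.1),-80)
```

```text
t 16.45 tcp [ 0.5595 -0.047   0.1372] az -61.7 tilt -1.0 gap 0.999 F [ 0.8 -0.7  0.3]
delta now-frame mm [-58.2 157.1  37.7]
rot deg [ 0.25 -0.38 18.29] then delta [ -5.7 167.5  37.2]
```

move_arm(commands=[[[0,0,0],[0.2,-0.4,6],0],[[0,0,0],[0,0,6],0],[[0,0,0],[0,0,6],0],[[-1,30,0],[0,0,0],0],[[-1,30,0],[0,0,0],0],[[-1,30,0],[0,0,0],0],[[-1,30,0],[0,0,0],0],[[-1,30,0],[0,0,0],0],[[0,10,20],[0,0,0],0],[[0,0,15],[0,0,0],0],[[0,0,0],[0,0,0],0],[[0,0,0],[0,0,0],0]])

```text
time_s: 17.65
eef_pos: [0.5771, -0.208, 0.0922]
orientation: [-3.127, -0.264, 0.013]
wrist_force: [-0.5, 0.9, -1.0]
finger_gap: 1.002
```

Run:
```python
from h import *
plan((.583,-.213,.018),-80)
```

```text
t 17.65 tcp [ 0.5771 -0.208   0.0922] az -80.4 tilt -1.0 gap 1.002 F [-0.5  0.9 -1. ]
delta now-frame mm [ 5.6  6.3 74.1]
rot deg [-0.26  0.47 -0.36] then delta [ 5.   6.  74.2]
```

move_arm(commands=[[[5,6,10],[-0.3,0.5,0],0],[[0,0,15],[0,0,0],0],[[0,0,15],[0,0,0],0],[[0,0,10],[0,0,0],0],[[0,0,0],[0,0,0],0],[[0,0,0],[0,0,0],0]])

```text
time_s: 18.25
eef_pos: [0.5838, -0.2104, 0.038]
orientation: [3.129, 0.27, 0.002]
wrist_force: [-0.2, -0.7, 0.1]
finger_gap: 1.0
```

Run:
```python
from h import *
plan((.583,-.213,.018),-80)
```

```text
t 18.25 tcp [ 0.5838 -0.2104  0.038 ] az -80.1 tilt -1.0 gap 1.0 F [-0.2 -0.7  0.1]
delta now-frame mm [-1.3  2.4 20. ]
rot deg [ 0.05 -0.08 -0.15] then delta [-1.2  2.5 20. ]
```

move_arm(commands=[[[-1,2,10],[0,0,0],0],[[0,0,9],[0,0,0],0],[[0,0,0],[0,0,0],0],[[0,0,0],[0,0,0],0.3],[[0,0,0],[0,0,0],1],[[0,0,0],[0,0,0],1],[[0,0,0],[0,0,0],1],[[0,0,0],[0,0,0],1],[[0,0,0],[0,0,0],1],[[0,0,0],[0,0,0],1],[[0,0,-8],[0,0,0],1],[[0,0,-15],[0,0,0],1],[[0,0,-15],[0,0,0],1],[[0,0,-12],[0,0,0],1],[[0,0,0],[0,0,0],1],[[0,0,0],[0,0,0],1],[[0,0,0],[0,0,0],1],[[0,0,0],[0,0,0],1],[[0,0,0],[0,0,0],1]])

```text
time_s: 20.15
eef_pos: [0.5819, -0.2121, 0.0715]
orientation: [-3.13, -0.27, -0.0]
wrist_force: [-0.6, 0.2, -5.3]
finger_gap: 0.554
```

Run:
```python
from h import *
F=[]
for i in range(6):
    w=cam('wrist'); F.append(sense()['wrist_force'])
cv2.imwrite('pics/w4.png',w['frame'][:,:,::-1])
print(np.mean(F,0),np.std(F,0))
plan((.407,.262,.22),-80)
```

```text
[-0.21745478 -0.04768015 -5.50434241] [0.46570022 0.33931614 0.48346526]
t 20.45 tcp [ 0.5822 -0.2123  0.0718] az -80.2 tilt -1.0 gap 0.558 F [-0.6 -0.5 -5.4]
delta now-frame mm [ -91.4 -497.2 -148.3]
rot deg [ 0.   -0.03 -0.16] then delta [ -90.2 -497.5 -148.2]
```

View pics/w4.png

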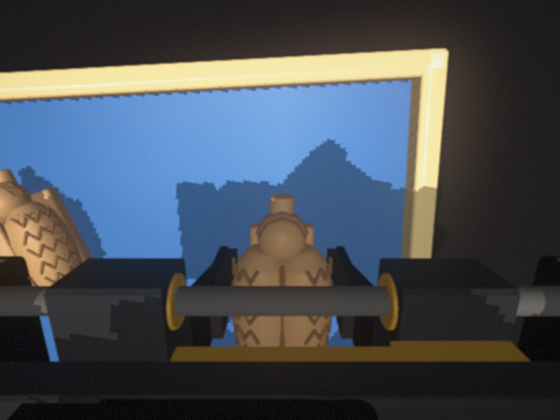

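move_arm(commands=[[[0,0,-20],[0,0,0],1],[[0,0,-30],[0,0,0],1],[[-4,-20,-25],[0,0,0],1],[[-6,-32,0],[0,0,0],1],[[-6,-32,0],[0,0,0],1],[[-6,-32,0],[0,0,0],1],[[-6,-32,0],[0,0,0],1],[[-6,-32,0],[0,0,0],1],[[-6,-32,0],[0,0,0],1],[[-6,-32,0],[0,0,0],1],[[-6,-32,0],[0,0,0],1],[[-6,-32,0],[0,0,0],1],[[-6,-32,0],[0,0,0],1],[[-5,-25,0],[0,0,0],1],[[-3,-15,0],[0,0,0],1],[[0,0,0],[0,0,0],1],[[0,0,0],[0,0,0],1]])

```text
time_s: 22.15
eef_pos: [0.442, 0.1624, 0.1518]
orientation: [3.13, 0.266, 0.014]
wrist_force: [0.4, -0.2, -5.8]
finger_gap: 0.556
```

Run:
```python
from h import *
plan((.407,.262,.106),-82)
```

```text
t 22.15 tcp [0.442  0.1624 0.1518] az -80.3 tilt -1.0 gap 0.556 F [ 0.4 -0.2 -5.8]
delta now-frame mm [ -18.1 -104.1   45.5]
rot deg [ 0.06 -0.52  1.73] then delta [ -20.8 -103.5   45.8]
```

move_arm(commands=[[[-5,-20,0],[0,-0.5,1.7],1],[[-4,-20,0],[0,0,0],1],[[-4,-20,0],[0,0,0],1],[[-3,-20,8],[0,0,0],1],[[-2,-13,10],[0,0,0],1],[[0,-5,12],[0,0,0],1],[[0,0,7],[0,0,0],1],[[0,0,0],[0,0,0],1],[[0,0,0],[0,0,0],1]])

```text
time_s: 23.05
eef_pos: [0.4141, 0.2525, 0.1122]
orientation: [3.13, 0.204, 0.004]
wrist_force: [-0.2, 0.8, -5.5]
finger_gap: 0.553
```

Run:
```python
from h import *
plan((.407,.262,.106),-82)
```

```text
t 23.05 tcp [0.4141 0.2525 0.1122] az -82.5 tilt -1.0 gap 0.553 F [-0.2  0.8 -5.5]
delta now-frame mm [ -5.8 -10.4   6.2]
rot deg [ 0.31 -0.14 -0.54] then delta [ -5.7 -10.4   6.2]
```

move_arm(commands=[[[-5,-9,5],[0,0,0],1],[[0,0,0],[0,0,0],1],[[0,0,0],[0,0,0],1],[[0,0,0],[0,0,0],1]])

```text
time_s: 23.45
eef_pos: [0.4085, 0.2606, 0.1076]
orientation: [3.13, 0.201, 0.007]
wrist_force: [0.1, -0.8, -5.2]
finger_gap: 0.555
```

Run:
```python
from h import *
plan((.407,.262,.106),-82)
a=cam('top');b=cam('scene')
o=np.zeros((420,800,3),np.uint8)
o[:,:400]=cv2.resize(a['frame'][120:330,80:280],(400,420))
o[:,400:]=cv2.resize(b['frame'][100:310,220:420],(400,420))
cv2.imwrite('pics/fin.png',o[:,:,::-1])
```

```text
t 23.45 tcp [0.4085 0.2606 0.1076] az -82.6 tilt -1.0 gap 0.555 F [ 0.1 -0.8 -5.2]
delta now-frame mm [-1.3 -1.6  1.6]
rot deg [ 0.31 -0.22 -0.63] then delta [-1.3 -1.6  1.6]
```

View pics/fin.png

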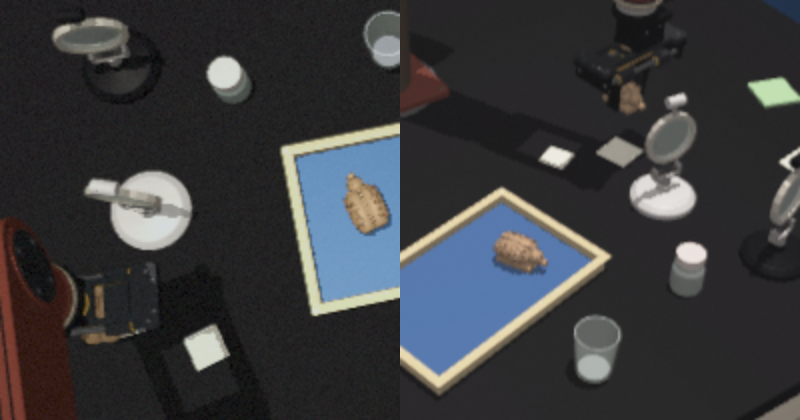

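Run:
```python
from h import *
print(job.close_job())
```

```text
the job is handed in; nothing more can be done
None
```

The job is handed in, at about 23.5 s of the 72 s allowed. No verdict is reported, so what follows rests on my own measurements.

- **Magnifier:** I pinched the grip of the white-footed stand, swung it about 40° clockwise and brought the lens upright, then let go. The camera check puts the grip 1–2 mm from directly above the lens centre. The lens faces about 174° and the card lies at about 173°. Reading the bar's direction from two pictures was rougher, at 80° and 88° against 84° from the gripper. Even the larger reading is about 13 mm off the card centre, inside the 26 mm allowed.
- **Weighing:** The cast nearer the magnifier pulled about 2.0 N (roughly 0.2 kg), and the other about 5.5 N (roughly 0.56 kg). I set the lighter one back in the tray where it had stood, and the last picture shows it upright there.
- **Final hold:** The heavier cast is held upright about 2 mm from the card centre seen from above. Its middle is about 127 mm up, against 125 mm for the lens centre. The grip is firm, and the wrist still reads 5.2 N.
- **Bystanders:** The arm did not go near the jar, beaker or ruler. The jar and beaker look unmoved in the last picture; the ruler was outside its frame.
- **Shortfalls:** Several moves over- or undershot by up to about 15 mm. I corrected each one before grasping or placing.

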